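Feed a bearing block down the chute to the escapement stop

ROBOT

A 7-joint arm with a two-finger parallel gripper is mounted at the origin on a cart in front of the work surface, level with it; the furniture and walls round the work are solid. World frame = base frame: x ahead of the robot, y to its left, z up, the work surface at z = 0. Lengths are in m, angles in degrees, forces in N, time in s.
With the tool pointing down it reaches from about 0.4 to 0.9 m from the base axis. Payload 5.5 kg.
Tool frame: the origin (TCP) lies at the very end of the fingers, on their centre line; the grasp point (between the pads) lies 19 mm behind it; z points along the fingers, x is the direction in which the jaws open and shut, and the axes are right-handed (so a half turn about z gives the same grasp; the last joint's range is limited). The gripper opens to 85 mm and grips with 20 to 120 N. Pads are 22 mm wide; open, the fingers measure 114 mm over their backs; the gripper's body (76 mm by 85 mm) begins 54 mm behind the grasp point. The pads swing forward as they close: fully open they stand 13 mm farther back than shut.
Start: joints at [90.711, 28.699, -24.465, 88.831, 12.651, 65.22, -12.049], TCP at [0.161, -0.63, 0.201] pointing down, gripper open.
Joint ranges: [-164.97, 164.97], [-17.58, 116.51], [-87.97, 89.64], [11.32, 138.91], [-80.73, 260.73], [10.89, 115.49], [-147.41, 147.41]. Speed limits (degrees/s): [147.25, 147.25, 180, 180, 180, 180, 180].

INTERFACE

Orientations are given as [roll, pitch, yaw] about the fixed x, y, z axes, in that order (R = Rz(yaw) Ry(pitch) Rx(roll)).
In Python, from bench import arm, grab_frame, spotter gives the robot as it stands. The module is installed in compiled form; this text tells all that it offers.
- The arm moves only by the shell command python3 -m creep 'ROWS' [FORCE]. ROWS is a JSON object of lists of equal length, an entry for each row: "offset": the shift along the tool's x, y, z in m, a list of three; "spin": the turn about the tool's z in rad; "claw": the opening, from 0 (shut) to 1 (fully open). A call has 1 to 10 rows; each row shifts and turns the pose as measured when the row begins, along the tool's axes as they then stand; what a row does not reach is not made up. A row lasts 1/10 s, in which the tool goes at most 50 mm and 8.59 degrees, less where a joint would pass 70% of its speed; a pose out of reach is approached as far as the arm can. A call is refused whole if a number of a shift passes 0.05 or a number of a turn 0.15, either way. A call with a gripper value outside its range is refused whole. The fingers move at their own pace and stop on an object; FORCE is the grip in N (left out, the last holds). Time passes only in rows, so rows that do not move let the fingers close. It gives the time, the measured TCP pose, the force and the opening at its end, in the units of the state.
- arm.read_state(): the state, without advancing time (a new reading comes with each control period).
- grab_frame(name): name is "scene" or "top" or "wrist"; returns a dict with "img" (420x560x3 uint8, red, green, blue), "fx", "fy", "cx", "cy" (pixels), "k1" (the pictures are not rectified: a ray, as slopes to the right and down, at radius r is drawn at 1 + k1 r^2 times it, then the intrinsics apply), "R" (3x3) and "t" (3): a world point X has camera coordinates R X + t. Camera axes: x right, y down, z forward; pixel columns grow to the right and rows downward; lengths in m; the calibration is good to about 2 mm. A picture is of the moment at which its call begins. There is no depth.
- arm.close_job(): hands the job in, once; it reports no verdict.
Trained networks look in the newest picture that a camera, given by its name, has taken for a name from the list of things; names that differ only in an ending like _2 or _b are one class to them, and where a whole thing is asked for, a point or a joint stands for the part that bears it (a point fixed in the world has none). Each returns a list of dicts, best first, with "score" (0 to 1); they miss things now and then, are a little off and sometimes report something else, mostly with a low value. They report only what shows in the picture. A call takes as long as a camera call.
- spotter.spot_in(thing, camera): "extent" ([left, top, width, height] in pixels, round what is visible of it).
The state is a dict: "t": time; "qpos": joint angles; "qvel": joint speeds; "effort": joint torques, N m; "position": TCP position; "tool_rot": TCP orientation; "contact_force": force on the tool from outside, world axes, zero at the start; "torque": the same for the moment, N m; "opening": finger opening in m.
Only numpy, scipy, OpenCV 4.12 (cv2) and the standard library are available. Lean on these libraries where they do the work, as an engineer would, in place of code of your own. Each camera call takes 0.05 s, during which the arm holds its last target. There are 200 camera calls.

TASK

Lift the aluminium bearing block off its grey pallet by its long sides, set it down flat on the open bench and let go, then take it again by its two ends. Lay it lengthwise, brass side up, in the wide bay at the top of the sloped steel chute and let go, then push it down the chute until it rests against the dark stop blade at the bottom, and leave it there. Leave the grease tin, the tape roll and the valve holder where they stand.

Things in the scene. Friction and masses are not known exactly. Their poses are not given: they have to be found in the camera images.
- block: Loose aluminium bearing block, 56 mm long (its x), 42 wide (y), 34 tall (z), about 0.2 to 0.3 kg; brass bush flange, 24 mm across and 1.5 mm proud, in the middle of its top. Origin: centre of its underside; z out of the brass side. Its ends are alike: either may lead. It starts on the pallet, underside 12 mm above the bench.
- pallet: Fixed grey pallet, 84 mm long (x) by 50 wide (y). Origin: centre of its underside on the bench. The block lies along x on a rest 28 mm wide and 12 high, narrower than the block; two cheeks 11 mm thick, 50 wide, 50 tall stand 2 mm off the block's ends, which so cannot be gripped there; its long sides are open. Open bench lies all round it.
- chute: Fixed steel chute on a foot plate 230 x 90 x 8 mm. Origin: centre of the foot's underside on the bench; x level, the way the chute falls; z up. The floor falls 14 degrees and is 55 mm above the bench over the origin, 83 at the open top end, 29 at the stop. Walls 5 mm thick, 39 high off the floor: the block fits between them with no room for fingers at its sides.
- chute_bay (a point): On the floor's centre line in the loading bay, 58 mm down the slope from the open top end. x down the slope, y across, z square off the floor. Bay 54 mm wide inside for 77 mm from the open end, then a 30 mm taper to a lane 46 mm wide that runs to the stop. Lay the block's origin about here. Friction holds it on the slope: it must be pushed all the way.
- chute_stop (a point): On the floor's centre line at the uphill face of the stop blade (34 mm wide, 28 high), 164 mm down from chute_bay, same axes. Block against the blade: its origin is at x = -0.028. Two keeper rails (39 to 44 mm off the floor, slot 32 mm) overhang the last 46 mm. Behind the blade an air cylinder, 26 mm diameter, reaches 64 mm past its face.
- grease_tin: Bystander: blue and grey tin, 64 mm diameter, 62 mm tall. Origin: centre of its underside.
- valve_holder: Bystander: grey steel fitting standing on its hexagon, 22 x 25 x 50 mm tall. Origin: centre of its underside.
- tape_roll: Bystander: roll of black tape lying flat, 84 mm diameter, 19 mm tall. Origin: centre of its underside.

How it is judged:
By the outcome, as a careful person would: the job done as asked, in the order asked, and still so for the second after the job is handed in, with the robot touching nothing.
It also fails if it takes over 67 s, if anything falls off the work surface, if the arm or the gripper's body presses on something with over 40 N, if the wrist force passes 120 N, or if a joint passes its speed limit or range.

## Working session

There is one attempt and no reset: what is moved stays moved. The work goes in short steps, Python scripts to look and compute and a shell command to move; the robot and the scene stay as the last step left them, time stands still between calls to the robot, and variables do not carry over. Pictures are saved under pics/ and viewed, about 8 in all and at most 12, crops included, and the job is handed in when it is done.

```bash
mkdir -p pics
cat > h.py <<'E'
import numpy as np, cv2
from bench import arm, grab_frame, spotter
def K(f): return np.array([[f['fx'],0,f['cx']],[0,f['fy'],f['cy']],[0,0,1.]])
def D(f): return np.array([f['k1'],0,0,0,0.])
def proj(f,P):
    P=np.atleast_2d(np.array(P,float)); c=P@np.array(f['R']).T+np.array(f['t'])
    s=c[:,:2]/c[:,2:]; r2=(s**2).sum(1,keepdims=True); s=s*(1+f['k1']*r2)
    return s*[f['fx'],f['fy']]+[f['cx'],f['cy']]
def onz(f,px,z):
    s=np.array(cv2.undistortPoints(np.array(px,float).reshape(-1,1,2),K(f),D(f))).reshape(-1,2)
    R=np.array(f['R']);C=-R.T@np.array(f['t']); d=np.c_[s,np.ones(len(s))]@R
    return C+d*((z-C[2])/d[:,2])[:,None]
def save(f,n,crop=None,k=1):
    im=f['img'][:,:,::-1]
    if crop: a,b,c,d=crop; im=im[b:d,a:c]
    cv2.imwrite('pics/'+n,cv2.resize(im,None,fx=k,fy=k,interpolation=cv2.INTER_CUBIC))
E
python3 - <<'E'
from h import *
np.set_printoptions(precision=3,suppress=True)
H=dict(block=.046,pallet=.03,chute=.03,grease_tin=.062,valve_holder=.05,tape_roll=.019)
for c in('top','scene'):
    f=grab_frame(c); save(f,c+'0.png',None,1.4)
    R=np.array(f['R']); print(c,-R.T@np.array(f['t']),R[2],f['fx'])
    for n,z in H.items():
        for d in spotter.spot_in(n,c)[:2]:
            l,t,w,h=d['extent']; print(n,round(d['score'],2),np.round(d['extent']),onz(f,[[l+w/2,t+h/2]],z)[0])
s=arm.read_state(); print(s['position'],s['tool_rot'],s['opening'],s['contact_force'],s['t'])
E
```

```text
top [ 0.552 -0.008  1.027] [ 0.077  0.009 -0.997] 403.0694593830914
block 0.69 [187. 222.  22.  22.] [0.555 0.206 0.046]
pallet 0.8 [183. 212.  33.  37.] [0.56  0.205 0.03 ]
chute 0.96 [318. 210. 116.  38.] [ 0.552 -0.23   0.03 ]
grease_tin 0.81 [243. 128.  28.  26.] [0.775 0.056 0.062]
valve_holder 0.58 [314. 144.   8.  14.] [ 0.749 -0.092  0.05 ]
tape_roll 0.68 [360. 145.  36.  31.] [ 0.726 -0.244  0.019]
scene [ 0.171 -0.683  0.856] [ 0.419  0.588 -0.691] 506.72375496323593
block 0.55 [194. 179.  29.  26.] [0.561 0.184 0.046]
block 0.18 [255. 242. 100. 128.] [ 0.557 -0.222  0.046]
pallet 0.82 [187. 180.  34.  35.] [0.55  0.191 0.03 ]
chute 0.66 [251. 240. 104. 130.] [ 0.562 -0.209  0.03 ]
grease_tin 0.64 [299. 175.  24.  33.] [0.76  0.035 0.062]
valve_holder 0.66 [340. 225.   7.  20.] [ 0.742 -0.112  0.05 ]
valve_holder 0.4 [250. 238. 108. 131.] [ 0.557 -0.217  0.05 ]
tape_roll 0.87 [358. 273.  40.  32.] [ 0.722 -0.256  0.019]
[ 0.161 -0.63   0.201] [-179.996   -0.005  -75.631] 0.08567781809470389 [ 0.475 -0.573 -0.367] 0.7
```

View pics/top0.png

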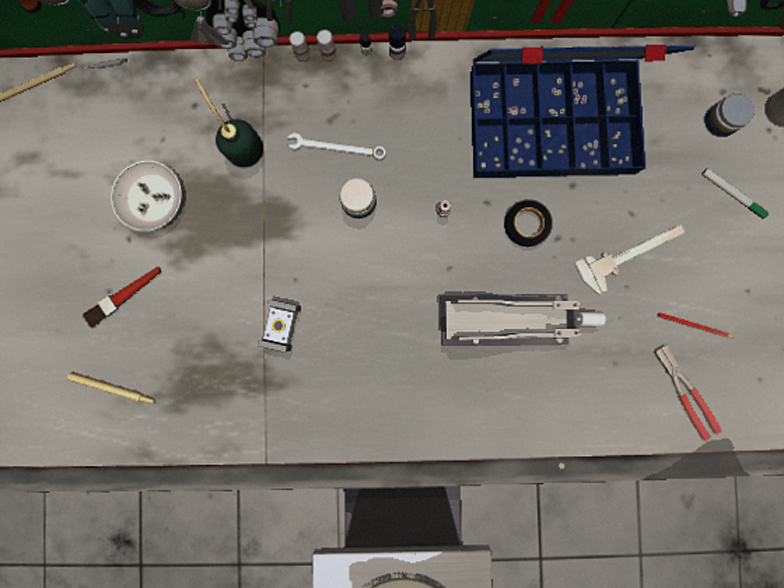

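View pics/scene0.png

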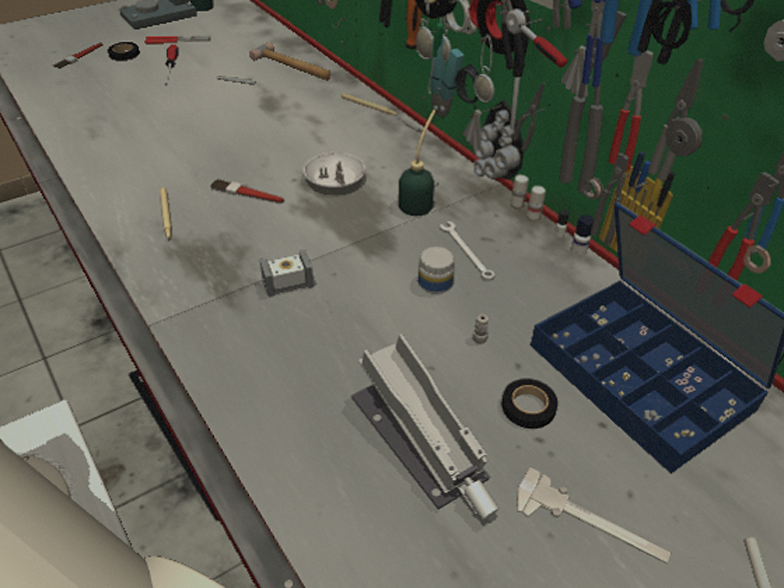

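The top view (shown at 1.4x) has the block on its pallet at about (278,325), its long axis roughly along world x and tilted about -17°. The chute runs from (440,318) to its stop near (570,318), falling toward -y. The scene view agrees, and the ground between them is open. Next I fly toward the block.

```bash
python3 -m creep '{"offset":[[-0.03,-0.037,-0.01],[-0.03,-0.037,-0.01],[-0.03,-0.037,-0.01],[-0.03,-0.037,-0.01],[-0.03,-0.037,-0.01],[-0.03,-0.037,-0.01],[-0.03,-0.037,0],[-0.03,-0.037,0],[-0.03,-0.037,0],[-0.03,-0.037,0]],"spin":[0,0,0,0,0,0,0,0,0,0],"claw":[1,1,1,1,1,1,1,1,1,1]}'
cat >> h.py <<'E'
def go(tgt,yaw=None):
    from scipy.spatial.transform import Rotation as Ro
    s=arm.read_state(); R=Ro.from_euler('xyz',s['tool_rot'],degrees=True).as_matrix()
    o=R.T@(np.array(tgt)-s['position']); print('tool offset',o.round(4),'norm',round(float(np.linalg.norm(o)),3),'pos',np.round(s['position'],4),np.round(s['tool_rot'],2),'open',round(s['opening'],4),'F',np.round(s['contact_force'],1),'t',s['t'])
    if yaw is not None:
        d=(s['tool_rot'][2]-yaw+180)%360-180; print('spin',round(float(np.radians(d)),3),'rad',round(float(d),1))
E
python3 -c "
from h import *
go([.555,.2,.24],73)"
```

```text
t: 1.7
position: [0.451, -0.2439, 0.2625]
tool_rot: [180.0, -0.5, -76.7]
contact_force: [0.1, 0.0, -0.1]
opening: 0.0853
tool offset [-0.4081 -0.2036  0.0191] norm 0.457 pos [ 0.451  -0.2439  0.2625] [179.97  -0.46 -76.66] open 0.0853 F [ 0.1  0.  -0.1] t 1.7
spin -2.612 rad -149.7
```

```bash
python3 -m creep '{"offset":[[-0.04,-0.02,0],[-0.04,-0.02,0],[-0.04,-0.02,0],[-0.04,-0.02,0],[-0.04,-0.02,0],[-0.04,-0.02,0],[-0.04,-0.02,0],[-0.04,-0.02,0],[-0.04,-0.02,0],[-0.03,-0.02,0]],"spin":[0,0,0,0,0,0,0,0,0,0],"claw":[1,1,1,1,1,1,1,1,1,1]}'
python3 -m creep '{"offset":[[0,0,0],[0,0,0],[0,0,0],[0,0,0],[0,0,0],[0,0,0],[0,0,0],[0,0,0],[0,0,0],[0,0,0]],"spin":[-0.15,-0.15,-0.15,-0.15,-0.15,-0.15,-0.15,-0.15,-0.15,-0.15],"claw":[1,1,1,1,1,1,1,1,1,1]}'
python3 -m creep '{"offset":[[0,0,0],[0,0,0],[0,0,0],[0,0,0],[0,0,0],[0,0,0],[0,0,0],[0,0,0]],"spin":[-0.15,-0.15,-0.15,-0.15,-0.15,-0.15,-0.15,0],"claw":[1,1,1,1,1,1,1,1]}'
cat > r1.py <<'E'
from h import *
go([.555,.206,.24],73)
f=grab_frame('wrist'); save(f,'w1.png',None,1.4)
R=np.array(f['R']); print(-R.T@np.array(f['t']),R.round(3))
for n,z in (('block',.046),('pallet',.05)):
    for d in spotter.spot_in(n,'wrist')[:2]:
        l,t,w,h=d['extent']; print(n,d['score'],d['extent'],onz(f,[[l+w/2,t+h/2]],z)[0])
E
python3 r1.py
```

```text
t: 2.7
position: [0.5609, 0.2006, 0.2628]
tool_rot: [-179.5, -0.8, -76.6]
contact_force: [1.4, 0.0, 0.6]
opening: 0.0852
t: 3.7
position: [0.5601, 0.2117, 0.2639]
tool_rot: [179.5, -0.8, 9.5]
contact_force: [1.3, 0.6, -0.0]
opening: 0.0853
t: 4.5
position: [0.5615, 0.2096, 0.264]
tool_rot: [179.0, 0.2, 69.7]
contact_force: [-0.0, 0.1, -0.2]
opening: 0.0857
tool offset [-0.0056 -0.0053  0.0239] norm 0.025 pos [0.5615 0.2096 0.264 ] [1.790e+02 1.500e-01 6.972e+01] open 0.0857 F [-0.   0.1 -0.2] t 4.5
spin -0.057 rad -3.3
[0.49031919 0.23560601 0.43563786] [[ 0.347  0.938 -0.003]
 [ 0.894 -0.33   0.303]
 [ 0.283 -0.108 -0.953]]
block 0.61 [261.1, 138.0, 35.1, 50.1] [0.55370493 0.20521145 0.046     ]
pallet 0.9 [253.5, 127.3, 50.3, 74.0] [0.55443538 0.20500654 0.05      ]
```

View pics/w1.png

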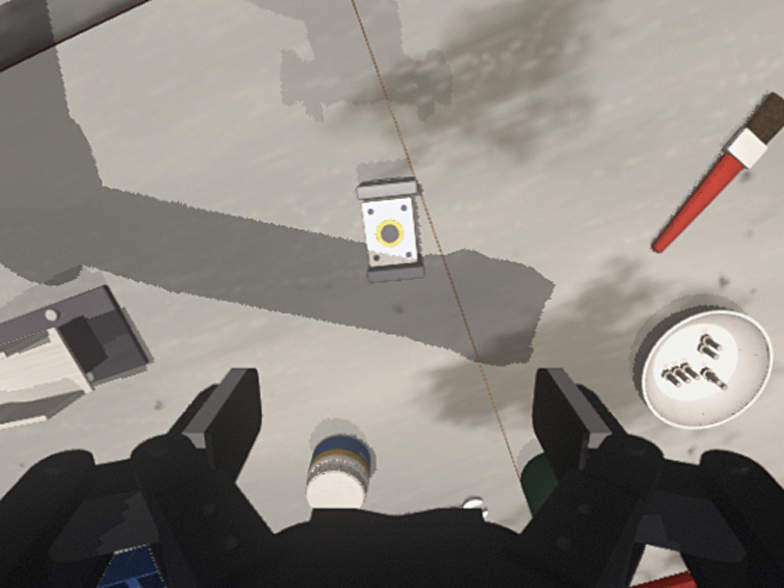

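Run:
```python
from h import *
f=grab_frame('wrist'); 
p=np.array([[363,199],[412,197],[416,263],[369,268],[389,233]])/1.4
P=onz(f,p,.046);print(P.round(4),P[:4].mean(0))
q=onz(f,np.array([[357,185],[415,178],[420,190],[360,199]])/1.4,.05);print(q.round(4))
for a,b in((0,3),(1,2)):print(np.degrees(np.arctan2(*(P[a]-P[b])[[1,0]])))
print(np.degrees(np.arctan2(*(q[1]-q[0])[[1,0]])),np.degrees(np.arctan2(*(q[2]-q[3])[[1,0]])))
save(f,'w1c.png',(235,110,325,215),7)
```

```text
[[0.5231 0.1929 0.046 ]
 [0.5358 0.2315 0.046 ]
 [0.5899 0.2155 0.046 ]
 [0.5799 0.1758 0.046 ]
 [0.5573 0.2029 0.046 ]] [0.5571535  0.20391667 0.046     ]
[[0.5105 0.193  0.05  ]
 [0.5219 0.239  0.05  ]
 [0.5323 0.2396 0.05  ]
 [0.5219 0.1911 0.05  ]]
163.24492534738735
163.50157352204081
76.17310753628831 77.86838467073109
```

View pics/w1c.png

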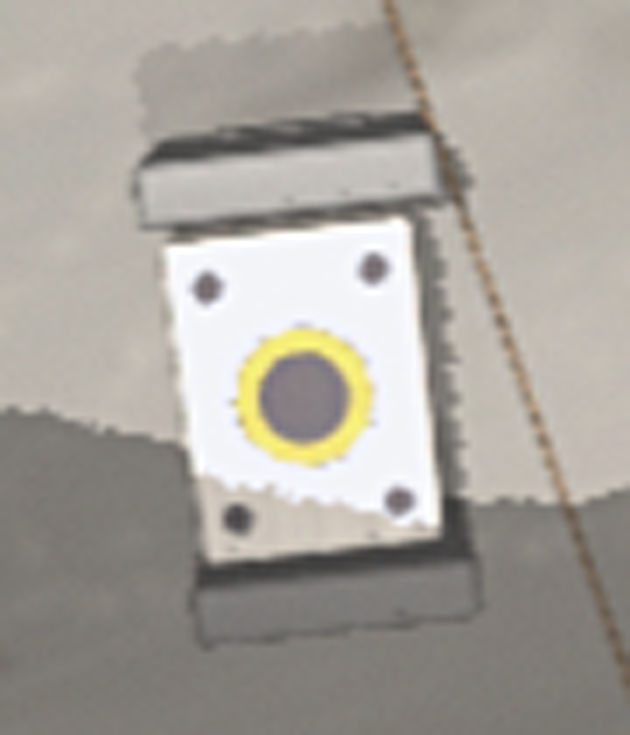

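The crop shows the block's four screw holes at (207,287), (374,268), (238,518) and (400,500), with the flange centre at (303,396). From these I can get the yaw and centre.

Run:
```python
from h import *
f=grab_frame('wrist')
p=(np.array([[207,287],[374,268],[400,500],[238,518],[303,396],[167,245],[407,217],[440,530],[208,562]])+.5)/7-.5+[235,110]
P=onz(f,p,.046)
A=lambda v:np.degrees(np.arctan2(v[1],v[0]))
print(P[:4].mean(0),P[4],P[5:].mean(0))
for o in(0,5):print(A(P[o+3]-P[o]),A(P[o+2]-P[o+1]),A(P[o+1]-P[o])-90,A(P[o+2]-P[o+3])-90)
go([*P[:5].mean(0)[:2],.1],73)
```

```text
[0.55696536 0.2033773  0.046     ] [0.55702503 0.20302029 0.046     ] [0.55648196 0.20369913 0.046     ]
-13.820542797494337 -13.863080898243245 -14.053246973222244 -13.985877568604764
-14.344049714870586 -13.965688992347175 -13.933399724557162 -12.39237248725452
tool offset [-0.0071 -0.005   0.1644] norm 0.165 pos [0.5614 0.2098 0.2644] [1.7893e+02 1.7000e-01 6.9520e+01] open 0.0853 F [-0.5  0.6 -0.1] t 4.75
spin -0.061 rad -3.5
```

```bash
python3 -m creep '{"offset":[[-0.007,-0.005,0],[0,0,0.03],[0,0,0.035],[0,0,0.035],[0,0,0.035],[0,0,0.03],[0,0,0]],"spin":[-0.113,0,0,0,0,0,0],"claw":[1,1,1,1,1,1,1]}'
python3 -c "
from h import *
go([.557,.2033,.018],76)"
```

```text
t: 5.45
position: [0.5597, 0.2032, 0.097]
tool_rot: [178.5, 0.3, 75.5]
contact_force: [-1.0, -0.4, -0.4]
opening: 0.0855
tool offset [-0.0002 -0.0047  0.0789] norm 0.079 pos [0.5597 0.2032 0.097 ] [178.51   0.28  75.48] open 0.0855 F [-1.  -0.4 -0.4] t 5.45
spin -0.009 rad -0.5
```

```bash
python3 -m creep '{"offset":[[0,-0.005,0.02],[0,0,0.025],[0,0,0.02],[0,0,0.012],[0,0,0]],"spin":[-0.01,0,0,0,0],"claw":[1,1,1,1,1]}'
python3 -c "
from h import *
go([.557,.2033,.018],76)"
```

```text
t: 5.95
position: [0.5595, 0.2056, 0.0211]
tool_rot: [178.2, 0.1, 75.9]
contact_force: [0.3, 0.3, 0.7]
opening: 0.0849
tool offset [-0.0029 -0.002   0.003 ] norm 0.005 pos [0.5595 0.2056 0.0211] [1.7819e+02 9.0000e-02 7.5910e+01] open 0.0849 F [0.3 0.3 0.7] t 5.95
spin -0.002 rad -0.1
```

```bash
python3 -m creep '{"offset":[[-0.003,-0.002,0.002],[0,0,0],[0,0,0],[0,0,0],[0,0,0],[0,0,0],[0,0,0],[0,0,0]],"spin":[0,0,0,0,0,0,0,0],"claw":[0,0,0,0,0,0,0,0]}' 50
```

```text
t: 6.75
position: [0.5591, 0.2045, 0.0229]
tool_rot: [177.9, -0.1, 75.9]
contact_force: [-0.4, -0.5, -0.0]
opening: 0.0001
```

Run:
```python
from h import *
f=grab_frame('wrist');g=grab_frame('scene')
a=f['img'][:,:,::-1];b=cv2.resize(g['img'][150:240,150:270,::-1],(560,420),interpolation=cv2.INTER_CUBIC)
cv2.imwrite('pics/c1.png',cv2.resize(np.vstack([a,b]),None,fx=.7,fy=.7))
t=arm.read_state()['position']; print(proj(f,[t]),(proj(g,[t])-[150,150])*4.667)
```

```text
[[284.63595379 242.63806971]] [[254.99339574 210.14047628]]
```

View pics/c1.png

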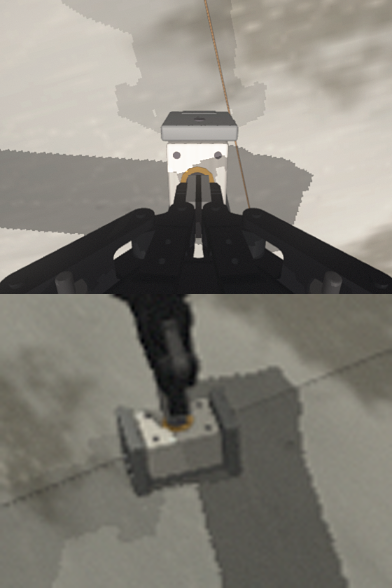

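Run:
```python
from h import *
f=grab_frame('wrist');g=grab_frame('scene')
for z in(.02,.03,.04,.047,.055,.065):print(z,onz(f,[[284,255]],z)[0][:2].round(4),onz(g,[[204.5,188.6]],z)[0][:2].round(4))
save(f,'w2.png',(220,140,360,280),5); save(g,'s2.png',(175,155,235,215),8)
a=cv2.imread('pics/w2.png');b=cv2.imread('pics/s2.png');cv2.imwrite('pics/c2.png',cv2.resize(np.hstack([cv2.resize(a,(480,480)),b]),None,fx=.8,fy=.8))
go([.557,.2033,.018],76)
```

```text
0.02 [0.5678 0.2019] [0.5718 0.2297]
0.03 [0.5629 0.2031] [0.567  0.2188]
0.04 [0.5579 0.2043] [0.5622 0.2079]
0.047 [0.5545 0.2052] [0.5588 0.2002]
0.055 [0.5505 0.2061] [0.555  0.1915]
0.065 [0.5455 0.2073] [0.5502 0.1806]
tool offset [-0.0016 -0.0019  0.0048] norm 0.005 pos [0.559  0.2044 0.0228] [ 1.7794e+02 -1.1000e-01  7.5870e+01] open 0.0003 F [0.2 0.8 0.6] t 6.95
spin -0.002 rad -0.1
```

View pics/c2.png

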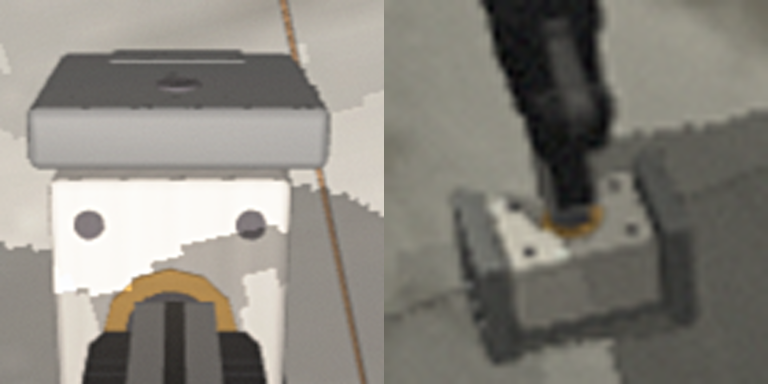

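The crops show the shut fingertips sitting on the brass flange, on top of the block, although the reported z is 0.023. The block itself is undisturbed on its pallet. I'll work out the true tip height from the open-finger span in w1 (inner tip edges at (258,370) and (535,370) at 1.4x).

Run:
```python
from h import *
f=grab_frame('wrist');print(f['fx'],f['k1'],f['cx'],f['cy'])
s=cv2.undistortPoints((np.array([[258,370],[535,370.]])/1.4).reshape(-1,1,2),K(f),D(f)).reshape(-1,2)
Z=.0857/(s[1,0]-s[0,0]);c=np.r_[s.mean(0)*Z,Z];print('cam tip',c)
R=np.array([[.347,.938,-.003],[.894,-.33,.303],[.283,-.108,-.953]])
print('world',R.T@c+[.4903,.2356,.4356],'reported',[.5615,.2096,.264])
R2=np.array(f['R']);C=-R2.T@np.array(f['t']);s=arm.read_state();print(C,s['position'],s['tool_rot'])
```

```text
332.73136928563605 -0.03349394097852174 283.13983098661026 206.40362675493117
cam tip [3.24442351e-05 2.50710933e-02 1.43542109e-01]
world [0.55334723 0.21185442 0.30640081] reported [0.5615, 0.2096, 0.264]
[0.482124   0.22273485 0.19304376] [0.55900979 0.20443594 0.02282947] [ 1.77943188e+02 -1.04934102e-01  7.58750858e+01]
```

```bash
python3 -m creep '{"offset":[[0,0,-0.01],[0,0,-0.03],[0,0,-0.03],[0,0,0]],"spin":[0,0,0,0],"claw":[0,0,0,0]}'
python3 - <<'E'
from h import *
g=grab_frame('scene');f=grab_frame('wrist');go([.557,.2033,.018],76)
p=arm.read_state()['position'];print('tcp proj',proj(g,[p]),proj(f,[p]))
b=proj(g,[p])[0].astype(int)
save(g,'s3.png',(b[0]-40,b[1]-40,b[0]+40,b[1]+40),6);save(f,'w3.png',(220,180,348,276),5)
a=cv2.imread('pics/w3.png');b2=cv2.imread('pics/s3.png');print(b)
cv2.imwrite('pics/c3.png',cv2.resize(np.hstack([b2,cv2.resize(a,(640,480))]),None,fx=.7,fy=.7))
E
```

```text
t: 7.4
position: [0.5554, 0.2054, 0.0959]
tool_rot: [178.1, -0.1, 75.9]
contact_force: [0.5, 0.5, 1.2]
opening: 0.0001
tool offset [0.0005 0.0005 0.0746] norm 0.075 pos [0.5542 0.2037 0.0926] [1.7823e+02 1.0000e-01 7.5900e+01] open -0.0001 F [ 0.3 -0.3  0. ] t 7.5
spin -0.002 rad -0.1
tcp proj [[200.4299151  173.96505379]] [[282.84605921 240.9551417 ]]
[200 173]
```

View pics/c3.png

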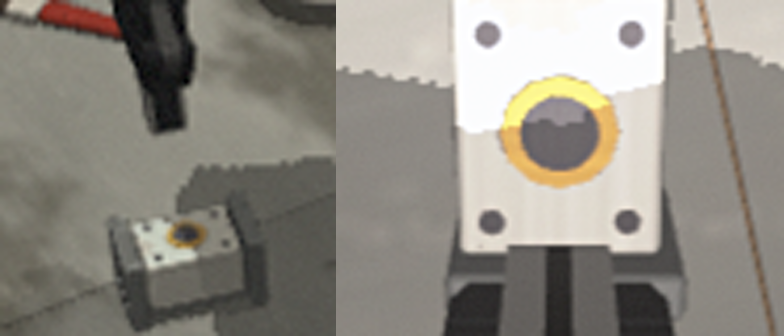

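The scene view puts the shut tips about 28 mm above the reported TCP point: they appear at (165,132), against a projection of (168,172). So reported z reads about 25-28 mm low, and I will correct for that and check contact on the way down.

```bash
python3 -m creep '{"offset":[[0,0,0],[0,0,0],[0,0,0],[0,0,0],[0,0,0.03],[0,0,0.025],[0,0,0.015],[0,0,0]],"spin":[0,0,0,0,0,0,0,0],"claw":[1,1,1,1,1,1,1,1]}'
python3 -c "
from h import *
go([.557,.2035,-.011],76)"
```

```text
t: 8.3
position: [0.5547, 0.2016, 0.0171]
tool_rot: [178.4, 0.3, 75.9]
contact_force: [-0.2, -0.2, 0.7]
opening: 0.0852
tool offset [0.0025 0.001  0.0281] norm 0.028 pos [0.5547 0.2016 0.0171] [178.44   0.26  75.88] open 0.0852 F [-0.2 -0.2  0.7] t 8.3
spin -0.002 rad -0.1
```

```bash
python3 -m creep '{"offset":[[0.002,0.001,0.01],[0,0,0.01],[0,0,0.008],[0,0,0]],"spin":[0,0,0,0],"claw":[1,1,1,1]}'
python3 -m creep '{"offset":[[0,0,0],[0,0,0],[0,0,0],[0,0,0],[0,0,0],[0,0,0],[0,0,0]],"spin":[0,0,0,0,0,0,0],"claw":[0,0,0,0,0,0,0]}' 50
```

```text
t: 8.7
position: [0.5581, 0.2042, -0.0113]
tool_rot: [178.4, 0.2, 75.9]
contact_force: [-0.6, 0.1, 0.2]
opening: 0.0856
t: 9.4
position: [0.5587, 0.2044, -0.0101]
tool_rot: [178.3, 0.1, 75.9]
contact_force: [0.2, -0.9, -1.7]
opening: 0.0407
```

Gripped at about 41 mm opening. Lifting it.

```bash
python3 -m creep '{"offset":[[0,0,-0.01],[0,0,-0.03],[0,0,-0.03],[0,0,-0.02],[0,0,0]],"spin":[0,0,0,0,0],"claw":[0,0,0,0,0]}' 60
python3 - <<'E'
from h import *
go([.54,.06,.08],76)
g=grab_frame('scene')
for d in spotter.spot_in('block','scene')[:2]: print(d, onz(g,[[d['extent'][0]+d['extent'][2]/2,d['extent'][1]+d['extent'][3]/2]],.12))
E
```

```text
t: 9.9
position: [0.555, 0.2046, 0.0832]
tool_rot: [178.4, 0.2, 75.9]
contact_force: [0.3, 0.7, -4.0]
opening: 0.0411
tool offset [-0.1439  0.0205  0.0043] norm 0.145 pos [0.555  0.2046 0.0832] [178.4    0.21  75.91] open 0.0411 F [ 0.3  0.7 -4. ] t 9.9
spin -0.002 rad -0.1
{'extent': [184.6, 181.5, 38.4, 32.0], 'score': 0.7} [[0.50844227 0.09471084 0.12      ]]
{'extent': [188.3, 155.1, 29.7, 21.9], 'score': 0.68} [[0.55953536 0.19470428 0.12      ]]
```

```bash
python3 -m creep '{"offset":[[-0.036,0.005,0],[-0.036,0.005,0],[-0.036,0.005,0],[-0.036,0.005,0],[0,0,0],[0,0,0.03],[0,0,0.03],[0,0,0.02],[0,0,0.01],[0,0,0]],"spin":[0,0,0,0,0,0,0,0,0,0],"claw":[0,0,0,0,0,0,0,0,0,0]}' 60
```

```text
t: 11.0
position: [0.5318, 0.0486, -0.0228]
tool_rot: [179.4, 0.8, 75.8]
contact_force: [-3.3, -3.5, 20.7]
opening: 0.0413
```

```bash
python3 -m creep '{"offset":[[0,0,-0.001],[0,0,0],[0,0,0],[0,0,0],[0,0,0],[0,0,-0.02],[0,0,-0.03],[0,0,-0.03],[0,0,-0.03],[0,0,0]],"spin":[0,0,0,0,0,0,0,0,0,0],"claw":[1,1,1,1,1,1,1,1,1,1]}'
python3 - <<'E'
from h import *
f=grab_frame('wrist'); save(f,'w4.png',None,1.4)
go([.54,.06,.08],-14)
d=spotter.spot_in('block','wrist')[0];l,t,w,h=d['extent'];print(d,onz(f,[[l+w/2,t+h/2]],.034))
# segment
x0,y0=int(l)-8,int(t)-8
im=f['img'][y0:int(t+h)+8,x0:int(l+w)+8]
save(f,'w4c.png',(x0,y0,int(l+w)+8,int(t+h)+8),6);print(x0,y0)
d=spotter.spot_in('chute','wrist')[:1];print(d)
E
```

```text
t: 12.0
position: [0.5301, 0.0526, 0.091]
tool_rot: [179.5, 0.8, 76.0]
contact_force: [0.2, -0.0, 0.5]
opening: 0.0852
tool offset [0.0107 0.0086 0.0091] norm 0.016 pos [0.5291 0.0519 0.0892] [179.65   0.86  75.95] open 0.0852 F [-0.3 -0.  -0.3] t 12.05
spin 1.57 rad 89.9
{'extent': [253.9, 165.7, 54.2, 82.1], 'score': 0.76} [[0.52584243 0.05044013 0.034     ]]
245 157
[]
```

View pics/w4.png

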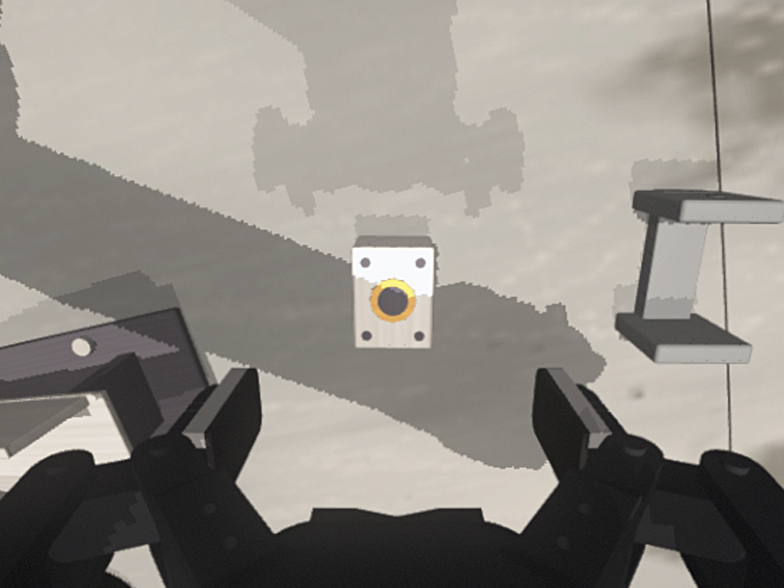

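The block sits flat and brass-up on the bench, with its flange at (392,301) and holes at (365,262), (420,262), (419,335) and (366,336). The empty pallet is to the right.

```bash
python3 - <<'E'
from h import *
f=grab_frame('wrist')
P=onz(f,np.array([[365.5,262.5],[420,262.5],[419,335.5],[366.5,335.5]])/1.4,.034)
A=lambda v:np.degrees(np.arctan2(v[1],v[0]))
print(P.mean(0),onz(f,[[392/1.4,301/1.4]],.0355),A(P[3]-P[0]),A(P[2]-P[1]),A(P[1]-P[0])-90, np.linalg.norm(P[3]-P[0]),np.linalg.norm(P[1]-P[0]))
go([*P.mean(0)[:2],.08],-14)
E
python3 -m creep '{"offset":[[0,0,0],[0,0,0],[0,0,0],[0,0,0],[0,0,0],[0,0,0],[0,0,0],[0,0,0],[0,0,0],[0,0,0]],"spin":[0.15,0.15,0.15,0.15,0.15,0.15,0.15,0.15,0.15,0.15],"claw":[1,1,1,1,1,1,1,1,1,1]}'
python3 -c "
from h import *
go([.526,.05,.08],-14)"
```

```text
[0.52702218 0.04742956 0.034     ] [[0.52705046 0.04708427 0.0355    ]] -14.414468631751037 -14.001237561720075 -13.842929385959522 0.0391538062762249 0.02712229340135405
tool offset [-0.0034  0.0008  0.0065] norm 0.007 pos [0.5271 0.051  0.0864] [179.91   0.97  75.95] open 0.0856 F [-0.4  0.6 -0.6] t 12.2
spin 1.57 rad 89.9
t: 13.2
position: [0.517, 0.0482, 0.0724]
tool_rot: [178.8, 1.3, -10.4]
contact_force: [0.4, -0.8, -0.0]
opening: 0.0856
tool offset [ 0.0084 -0.0032 -0.0078] norm 0.012 pos [0.517  0.0482 0.0724] [178.85   1.26 -10.36] open 0.0856 F [ 0.4 -0.8 -0. ] t 13.2
spin 0.064 rad 3.6
```

```bash
python3 -m creep '{"offset":[[0.009,-0.002,0],[0,0,0.02],[0,0,0],[0,0,0]],"spin":[0.064,0,0,0],"claw":[1,1,1,1]}'
python3 -c "
from h import *
go([.527,.0474,-.017],-14)"
```

```text
t: 13.6
position: [0.5228, 0.0472, 0.0481]
tool_rot: [178.6, 1.5, -14.4]
contact_force: [0.5, -0.1, -0.2]
opening: 0.0856
tool offset [ 0.0058 -0.0028  0.0649] norm 0.065 pos [0.5228 0.0472 0.0481] [178.56   1.52 -14.39] open 0.0856 F [ 0.5 -0.1 -0.2] t 13.6
spin -0.007 rad -0.4
```

```bash
python3 -m creep '{"offset":[[0.006,-0.003,0.02],[0,0,0.02],[0,0,0.015],[0,0,0.009],[0,0,0]],"spin":[0,0,0,0,0],"claw":[1,1,1,1,1]}'
python3 -c "
from h import *
go([.527,.0474,-.017],-14)"
```

```text
t: 14.1
position: [0.5276, 0.0477, -0.0175]
tool_rot: [178.6, 1.5, -14.3]
contact_force: [-0.7, -0.5, -0.1]
opening: 0.0854
tool offset [-0.0005  0.0005 -0.0005] norm 0.001 pos [ 0.5276  0.0477 -0.0175] [178.59   1.53 -14.34] open 0.0854 F [-0.7 -0.5 -0.1] t 14.1
spin -0.006 rad -0.3
```

```bash
python3 -m creep '{"offset":[[0,0,0],[0,0,0],[0,0,0],[0,0,0],[0,0,0],[0,0,0],[0,0,-0.01],[0,0,-0.03],[0,0,-0.04],[0,0,-0.04]],"spin":[0,0,0,0,0,0,0,0,0,0],"claw":[0,0,0,0,0,0,0,0,0,0]}' 70
python3 -m creep '{"offset":[[0,0,-0.04],[0,0,0],[0,0,0],[0,0,0],[0,0,0],[0,0,0],[0,0,0],[0,0,0],[0,0,0],[0,0,0]],"spin":[0,0.15,0.15,0.15,0.15,0.15,0.15,0.15,0.15,0.12],"claw":[0,0,0,0,0,0,0,0,0,0]}'
python3 - <<'E'
from h import *
go([.552,-.13,.16],-90)
f=grab_frame('top'); save(f,'t4.png',(305,200,445,260),5.7)
E
```

```text
t: 15.1
position: [0.527, 0.0491, 0.104]
tool_rot: [178.4, 2.1, -14.3]
contact_force: [1.5, -0.7, -2.5]
opening: 0.0541
t: 16.1
position: [0.53, 0.0543, 0.1584]
tool_rot: [178.3, -0.9, -90.4]
contact_force: [-0.4, -0.0, -2.3]
opening: 0.0545
tool offset [ 0.1842 -0.0232  0.0006] norm 0.186 pos [0.53   0.0543 0.1584] [178.27  -0.89 -90.38] open 0.0545 F [-0.4 -0.  -2.3] t 16.1
spin -0.007 rad -0.4
```

View pics/t4.png

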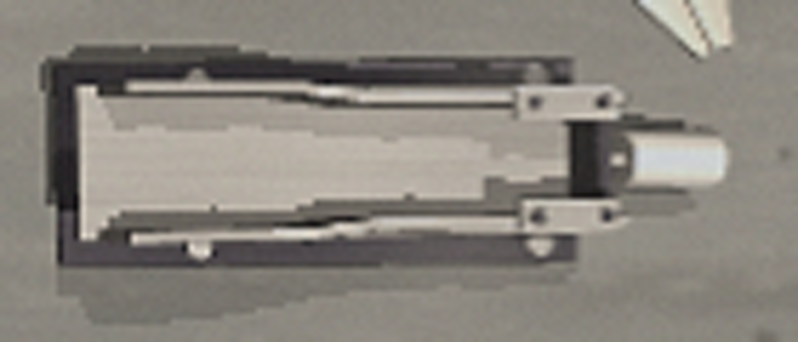

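The top crop shows the foot plate corners near (46,60), (573,58), (577,265) and (58,265), the open end of the floor at x=80 between y=85 and 240, and the keeper rails by x=520-620. The bay is empty. Fitting the chute pose now.

```bash
cat > ch.py <<'E'
from h import *
from scipy.optimize import least_squares
def chute():
    f=grab_frame('top')
    q=(np.array([[46,60],[573,58],[577,265],[58,265],[80,85],[80,240],[573,103],[573,216]])+.5)/5.7-.5+[305,200]
    M=np.array([[-.115,.045,.008],[.115,.045,.008],[.115,-.045,.008],[-.115,-.045,.008],[-.1123,.032,.083],[-.1123,-.032,.083],[.082,.022,.077],[.082,-.022,.077]])
    w=np.array([.5,1,1,1,1,1,0,0])[:,None]
    def T(p,M):
        c,s=np.cos(p[2]),np.sin(p[2]);return M@np.array([[c,s,0],[-s,c,0],[0,0,1]])+[p[0],p[1],0]
    e=lambda p:((proj(f,T(p,M))-q)*w*[1,1]).ravel()
    r=least_squares(e,[.55,-.23,-np.pi/2],loss='soft_l1')
    wy=proj(f,T(r.x,M))-q
    return r.x,T(r.x,np.array([[-.056,0,.069],[.1031,0,.0293]])),wy
if __name__=='__main__':
    p,P,e=chute();print(p[:2],np.degrees(p[2]));print(P);print(e.round(1))
    go([*P[0][:2],.16],np.degrees(p[2]))
E
python3 ch.py
```

```text
[ 0.55671336 -0.1959586 ] -91.19198509005066
[[ 0.5578783  -0.13997072  0.069     ]
 [ 0.55456862 -0.29903629  0.0293    ]]
[[ 1.9  0.3]
 [ 0.2  0.3]
 [ 0.4 -0.3]
 [ 0.1  0.1]
 [-0.6 -0.2]
 [-0.4  0. ]
 [-4.9  0.6]
 [-4.4 -0.4]]
tool offset [ 0.1943 -0.0281  0.0008] norm 0.196 pos [0.5301 0.0543 0.1585] [178.3   -0.91 -90.09] open 0.054 F [ 0.9  0.6 -3.2] t 16.2
spin 0.019 rad 1.1
```

```bash
python3 -m creep '{"offset":[[0.038,-0.006,0],[0.038,-0.006,0],[0.038,-0.006,0],[0.038,-0.005,0],[0.038,-0.005,0],[0,0,0],[0,0,0]],"spin":[0.02,0,0,0,0,0,0],"claw":[0,0,0,0,0,0,0]}'
python3 -c "
from h import *
go([.558,-.14,.1],-91.2)"
```

```text
t: 16.9
position: [0.5571, -0.1388, 0.1624]
tool_rot: [178.4, -0.7, -89.3]
contact_force: [0.5, 0.8, -2.0]
opening: 0.0541
tool offset [ 0.0004 -0.0027  0.0624] norm 0.062 pos [ 0.5571 -0.1388  0.1624] [178.36  -0.74 -89.28] open 0.0541 F [ 0.5  0.8 -2. ] t 16.9
spin 0.034 rad 1.9
```

```bash
python3 -m creep '{"offset":[[0,-0.002,0.02],[0,-0.001,0.02],[0,0,0.02],[0,0,0.008],[0,0,0]],"spin":[0.034,0,0,0,0],"claw":[0,0,0,0,0]}'
python3 - <<'E'
from h import *
go([.558,-.14,.06],-91.2)
f=grab_frame('wrist'); save(f,'w5.png',None,1.2)
E
```

```text
t: 17.4
position: [0.5588, -0.1357, 0.094]
tool_rot: [178.5, -0.7, -90.4]
contact_force: [0.7, -0.2, -1.8]
opening: 0.0543
tool offset [ 0.0039 -0.0001  0.034 ] norm 0.034 pos [ 0.5588 -0.1357  0.094 ] [178.48  -0.69 -90.44] open 0.0543 F [ 0.7 -0.2 -1.8] t 17.4
spin 0.013 rad 0.8
```

View pics/w5.png

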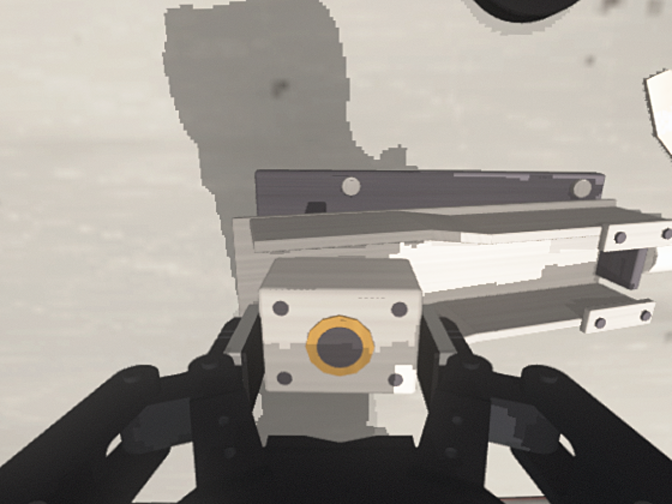

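The wrist view shows the block held level by its ends, flange at (340,346), above the bay. The chute's far wall starts near (236,217). I'll check the lateral alignment numerically.

Run:
```python
from h import *
from ch import chute
f=grab_frame('wrist')
print(onz(f,[[340/1.2,346/1.2]],.1465),onz(f,[[340/1.2,346/1.2]],.14))
H=np.array([[280,308],[399,309],[397,378],[284,378]])/1.2
P=onz(f,H,.145);print(P,P.mean(0))
p,_,_=chute();c,s=np.cos(p[2]),np.sin(p[2])
def T(M): return np.array(M)@np.array([[c,s,0],[-s,c,0],[0,0,1]])+[p[0],p[1],0]
# rails corners, foot bolts side
print((proj(f,T([[-.115,.045,.008],[.115,.045,.008],[-.1029,.032,.1209],[.068,.016,.0828],[.068,-.016,.0828],[.068,.028,.0828],[.068,-.028,.0828]]))*1.2).round(0))
```

```text
[[ 0.56174534 -0.1357552   0.1465    ]] [[ 0.55769489 -0.13580919  0.14      ]]
[[ 0.57565848 -0.11585685  0.145     ]
 [ 0.57471053 -0.15567244  0.145     ]
 [ 0.547297   -0.15605712  0.145     ]
 [ 0.54800082 -0.11571353  0.145     ]] [ 0.5614167  -0.13582498  0.145     ]
[[252. 171.]
 [605. 176.]
 [228. 244.]
 [598. 254.]
 [584. 312.]
 [603. 231.]
 [580. 333.]]
```

```bash
python3 -m creep '{"offset":[[0.004,0.002,0.01],[0,0,0.009],[0,0,0.005],[0,0,0]],"spin":[0.013,0,0,0],"claw":[0,0,0,0]}'
python3 -c "
from h import *
go([.557,-.14,.06],-91.2)"
```

```text
t: 17.95
position: [0.5591, -0.1418, 0.0721]
tool_rot: [178.9, -0.9, -91.3]
contact_force: [-0.5, 0.1, -2.9]
opening: 0.0545
tool offset [-0.0019  0.0019  0.0121] norm 0.012 pos [ 0.5591 -0.1418  0.0721] [178.89  -0.87 -91.34] open 0.0545 F [-0.5  0.1 -2.9] t 17.95
spin -0.003 rad -0.1
```

```bash
python3 -m creep '{"offset":[[-0.001,0.002,0.004],[0,0,0.003],[0,0,0]],"spin":[0,0,0],"claw":[0,0,0]}'
python3 -m creep '{"offset":[[0,0,0.002],[0,0,0]],"spin":[0,0],"claw":[0,0]}'
python3 -m creep '{"offset":[[0,0,0.002],[0,0,0]],"spin":[0,0],"claw":[0,0]}'
```

```text
t: 18.25
position: [0.5569, -0.1407, 0.0645]
tool_rot: [178.9, -0.9, -91.3]
contact_force: [0.2, 0.1, -2.5]
opening: 0.0544
t: 18.45
position: [0.557, -0.1406, 0.0624]
tool_rot: [178.9, -0.9, -91.3]
contact_force: [0.5, -0.3, -2.6]
opening: 0.0541
t: 18.65
position: [0.5575, -0.1406, 0.0609]
tool_rot: [179.0, -0.9, -91.3]
contact_force: [0.3, 0.2, -0.6]
opening: 0.0541
```

```bash
python3 -m creep '{"offset":[[0,0,0.001],[0,0,0]],"spin":[0,0],"claw":[0,0]}'
python3 -m creep '{"offset":[[0,0,0.001],[0,0,0]],"spin":[0,0],"claw":[0,0]}'
```

```text
t: 18.85
position: [0.5576, -0.1407, 0.0608]
tool_rot: [179.0, -0.9, -91.3]
contact_force: [0.3, -0.4, -1.4]
opening: 0.0543
t: 19.05
position: [0.5578, -0.1407, 0.0608]
tool_rot: [179.0, -1.0, -91.3]
contact_force: [-1.4, -0.8, -1.2]
opening: 0.0543
```

```bash
python3 -m creep '{"offset":[[0,0,0],[0,0,0],[0,0,0],[0,0,0],[0,0,0],[0,0,0],[0,0,0]],"spin":[0,0,0,0,0,0,0],"claw":[0.7,0.7,0.7,0.8,1,1,1]}'
python3 -m creep '{"offset":[[0,0,-0.01],[0,0,-0.02],[0,0,-0.03],[0,0,-0.03],[0,0,0]],"spin":[0,0,0,0,0],"claw":[1,1,1,1,1]}'
python3 - <<'E'
from h import *
f=grab_frame('wrist');go([.558,-.14,.1],-91.2)
print(spotter.spot_in('block','wrist')[:1])
a=cv2.resize(f['img'][:,:,::-1],(672,504))[:420]
cv2.imwrite('pics/w6.png',a)
E
```

```text
t: 19.75
position: [0.5591, -0.1414, 0.0607]
tool_rot: [179.1, -1.0, -91.4]
contact_force: [0.5, 0.3, 0.3]
opening: 0.0858
t: 20.25
position: [0.5604, -0.1383, 0.1556]
tool_rot: [179.1, -0.9, -91.2]
contact_force: [1.0, 0.4, -0.5]
opening: 0.0851
tool offset [0.0009 0.0001 0.0538] norm 0.054 pos [ 0.5592 -0.1384  0.1538] [178.92  -0.85 -91.25] open 0.0854 F [ 1.1 -0.4 -1. ] t 20.3
spin -0.001 rad -0.0
[{'extent': [253.4, 176.2, 79.8, 66.3], 'score': 0.67}]
```

View pics/w6.png

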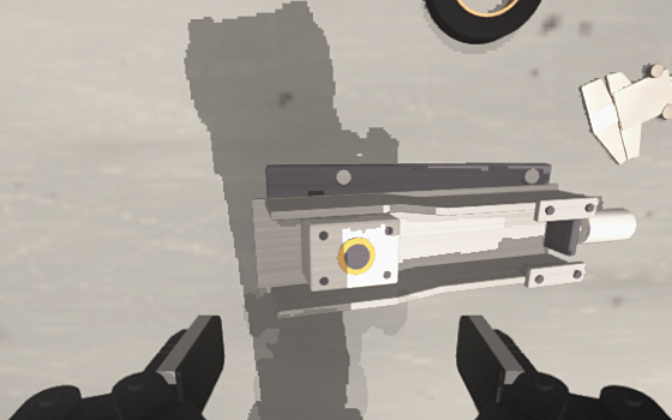

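The block lies brass-up in the bay, lengthwise along the chute, with its flange at (356,256). The lane below it is clear. Next I shut the fingers, go in behind the uphill end and push.

Run:
```python
from h import *
from ch import chute
f=grab_frame('wrist')
P=onz(f,[[356/1.2,256/1.2]],.103)[0]
Hs=onz(f,np.array([[323,235],[389,231],[387,275],[323,281]])/1.2,.102)
p,_,_=chute();c,s=np.cos(p[2]),np.sin(p[2]);Rm=np.array([[c,s,0],[-s,c,0],[0,0,1]])
T=lambda M:np.array(M)@Rm+[p[0],p[1],0]
I=lambda X:(np.array(X)-[p[0],p[1],0])@Rm.T
print('flange chute',I(P),'holes',I(Hs).round(4))
for x in(-.103,-.09,.04,.0488):print(x,T([x,0,.055-np.tan(np.radians(14))*x+.010-.025]))
go(T([-.106,0,.15]),-91.2)
```

```text
flange chute [-4.65262769e-02  7.79889212e-06  1.03000000e-01] holes [[-0.0656  0.0126  0.102 ]
 [-0.0276  0.0148  0.102 ]
 [-0.0278 -0.0125  0.102 ]
 [-0.066  -0.016   0.102 ]]
-0.103 [ 0.55885602 -0.09298089  0.06568078]
-0.09 [ 0.55858559 -0.10597808  0.06243952]
0.04 [ 0.55588126 -0.23594995  0.03002688]
0.0488 [ 0.55569819 -0.24474804  0.02783279]
tool offset [-0.0486 -0.0014 -0.0006] norm 0.049 pos [ 0.5564 -0.1385  0.1501] [178.56  -0.78 -91.27] open 0.0853 F [-0.1  0.7 -0.3] t 20.45
spin -0.001 rad -0.1
```

```bash
python3 -m creep '{"offset":[[-0.025,-0.001,0],[-0.025,0,0],[0,0,0],[0,0,0],[0,0,0.025],[0,0,0.025],[0,0,0.015],[0,0,0.01],[0,0,0]],"spin":[0,0,0,0,0,0,0,0,0],"claw":[0,0,0,0,0,0,0,0,0]}' 60
python3 -c "
from h import *
go([.5588,-.091,.066],-91.2)"
```

```text
t: 21.35
position: [0.5509, -0.0942, 0.0648]
tool_rot: [177.9, -0.8, -91.6]
contact_force: [-0.7, -0.1, -0.7]
opening: -0.0002
tool offset [-0.0034 -0.0078 -0.0015] norm 0.009 pos [ 0.5509 -0.0942  0.0648] [177.89  -0.8  -91.63] open -0.0002 F [-0.7 -0.1 -0.7] t 21.35
spin -0.008 rad -0.4
```

```bash
python3 -m creep '{"offset":[[0,-0.008,0],[0.01,0,0.0025],[0.01,0,0.0025],[0,0,0]],"spin":[-0.008,0,0,0],"claw":[0,0,0,0]}'
python3 -c "
from h import *
go([.5577,-.15,.0515],-91.2)"
```

```text
t: 21.75
position: [0.5613, -0.117, 0.0616]
tool_rot: [178.1, -0.8, -91.2]
contact_force: [1.4, -0.8, -0.2]
opening: -0.0004
tool offset [0.0329 0.0026 0.0107] norm 0.035 pos [ 0.5613 -0.117   0.0616] [178.1   -0.82 -91.16] open -0.0004 F [ 1.4 -0.8 -0.2] t 21.75
spin 0.001 rad 0.0
```

```bash
python3 -m creep '{"offset":[[0.01,0.002,0.003],[0.01,0.001,0.003],[0.01,0,0.003],[0,0,0]],"spin":[0,0,0,0],"claw":[0,0,0,0]}'
cat > bl.py <<'E'
from h import *
go([.5559,-.236,.03],-91.2)
for c in('top','wrist','scene'):
    f=grab_frame(c)
    for d in spotter.spot_in('block',c)[:1]:
        l,t,w,h=d['extent'];print(c,round(d['score'],2),np.round(d['extent']),onz(f,[[l+w/2,t+h/2]],.085)[0].round(3))
E
python3 bl.py
```

```text
t: 22.15
position: [0.5577, -0.1506, 0.0536]
tool_rot: [178.2, -0.9, -91.2]
contact_force: [-0.2, 0.1, -0.1]
opening: 0.0003
tool offset [ 0.0851 -0.0008  0.0249] norm 0.089 pos [ 0.5577 -0.1506  0.0536] [178.21  -0.86 -91.23] open 0.0003 F [-0.2  0.1 -0.1] t 22.15
spin -0.0 rad -0.0
wrist 0.71 [302. 225. 131.  82.] [ 0.559 -0.189  0.085]
scene 0.97 [282. 267.  33.  36.] [ 0.558 -0.196  0.085]
```

```bash
python3 -m creep '{"offset":[[0.01,0,0.003],[0.01,0,0.003],[0.01,0,0.003],[0.01,0,0.003],[0.01,0,0.003],[0.01,0,0.003],[0,0,0]],"spin":[0,0,0,0,0,0,0],"claw":[0,0,0,0,0,0,0]}'
python3 bl.py
```

```text
t: 23.15
position: [0.5572, -0.2122, 0.0356]
tool_rot: [178.3, -0.8, -91.0]
contact_force: [-0.1, -0.6, -0.1]
opening: -0.0003
tool offset [0.0237 0.0008 0.0059] norm 0.024 pos [ 0.5572 -0.2122  0.0356] [178.3   -0.76 -90.97] open -0.0003 F [-0.1 -0.6 -0.1] t 23.15
spin 0.004 rad 0.2
wrist 0.87 [302. 232. 129.  83.] [ 0.565 -0.245  0.085]
scene 0.56 [302. 295.  32.  33.] [ 0.551 -0.267  0.085]
```

```bash
python3 -m creep '{"offset":[[0.01,0,0.0025],[0.01,0.001,0.0025],[0,0,0]],"spin":[0,0,0],"claw":[0,0,0]}'
python3 -m creep '{"offset":[[0.004,0,0.001],[0,0,0]],"spin":[0,0],"claw":[0,0]}'
python3 -m creep '{"offset":[[0.004,0,0.001],[0,0,0]],"spin":[0,0],"claw":[0,0]}'
python3 -m creep '{"offset":[[0.004,0,0.001],[0,0,0]],"spin":[0,0],"claw":[0,0]}'
```

```text
t: 23.75
position: [0.5574, -0.2288, 0.0318]
tool_rot: [178.4, -0.7, -90.6]
contact_force: [0.4, 0.1, -1.3]
opening: -0.0001
t: 23.95
position: [0.5573, -0.2335, 0.0306]
tool_rot: [178.4, -0.7, -90.6]
contact_force: [-0.1, -1.7, 0.6]
opening: 0.0001
t: 24.15
position: [0.5573, -0.2377, 0.0296]
tool_rot: [178.4, -0.7, -90.6]
contact_force: [-0.5, 0.3, -0.6]
opening: -0.0005
t: 24.35
position: [0.5577, -0.2397, 0.0289]
tool_rot: [178.4, -0.5, -90.5]
contact_force: [-0.6, 0.1, -0.8]
opening: 0.0001
```

```bash
python3 -m creep '{"offset":[[0.005,0,0.001],[0,0,0]],"spin":[0,0],"claw":[0,0]}'
python3 -m creep '{"offset":[[0.005,0,0.001],[0,0,0]],"spin":[0,0],"claw":[0,0]}'
python3 bl.py
```

```text
t: 24.55
position: [0.558, -0.2389, 0.029]
tool_rot: [178.4, -0.2, -90.3]
contact_force: [-0.7, -0.6, -0.4]
opening: 0.0001
t: 24.75
position: [0.5585, -0.239, 0.0288]
tool_rot: [178.4, 0.1, -90.1]
contact_force: [0.4, -0.3, -0.1]
opening: -0.0001
tool offset [-0.003   0.0026 -0.0011] norm 0.004 pos [ 0.5585 -0.239   0.0288] [ 1.7839e+02  1.1000e-01 -9.0130e+01] open -0.0001 F [ 0.4 -0.3 -0.1] t 24.75
spin 0.019 rad 1.1
wrist 0.7 [299. 246. 129.  71.] [ 0.567 -0.272  0.085]
scene 0.74 [312. 304.  31.  35.] [ 0.552 -0.294  0.085]
```

```bash
python3 -m creep '{"offset":[[0.008,0,0.002]],"spin":[0.015],"claw":[0]}'
python3 -m creep '{"offset":[[-0.01,0,-0.003],[-0.01,0,-0.01],[-0.01,0,-0.03],[0,0,-0.04],[0,0,-0.04],[0,0,-0.02],[0,0,0]],"spin":[0,0,0,0,0,0,0],"claw":[0,0,0,0,0,0,0]}'
python3 - <<'E'
from h import *
from ch import chute
p,_,_=chute();c,s=np.cos(p[2]),np.sin(p[2]);Rm=np.array([[c,s,0],[-s,c,0],[0,0,1]])
T=lambda M:np.array(M)@Rm+[p[0],p[1],0]
a=np.radians(14);S=np.array([.1031,0,.0293]);ex=np.array([np.cos(a),0,-np.sin(a)]);ez=np.array([np.sin(a),0,np.cos(a)]);ey=np.array([0,1,0])
pts=lambda x,y,z:T(S+x*ex+y*ey+z*ez)
go([.557,-.2,.1],-91.2)
f=grab_frame('wrist');g=grab_frame('scene');h=grab_frame('top')
for n,q in(('w',f),('s',g)):print(n,spotter.spot_in('block',{'w':'wrist','s':'scene'}[n])[:1])
L=[(-.028,0,.0355),(-.056,.021,.034),(-.056,-.021,.034),(0,.0,.028)]
pr={}
for n,q in(('w',f),('s',g),('t',h)):pr[n]=np.array([proj(q,pts(*l))[0] for l in L]);print(n,pr[n].round(1))
def crop(q,n,w,k):
    x,y=pr[n][0].astype(int);x0,y0=max(x-w//2,0),max(y-w//2,0);x0=min(x0,560-w);y0=min(y0,420-w)
    im=q['img'][y0:y0+w,x0:x0+w,::-1];print(n,x0,y0,k);return cv2.resize(im,(int(w*k),int(w*k)),interpolation=cv2.INTER_CUBIC)
cv2.imwrite('pics/fin.png',np.hstack([crop(f,'w',160,2.4375),crop(g,'s',78,5)]))
E
```

```text
t: 25.15
position: [0.5588, -0.2398, 0.0283]
tool_rot: [178.3, 0.5, -90.9]
contact_force: [-11.6, 30.0, 36.0]
opening: -0.0001
t: 25.85
position: [0.5618, -0.2173, 0.1771]
tool_rot: [178.2, -0.0, -91.2]
contact_force: [0.2, -0.2, -0.6]
opening: -0.0002
tool offset [-0.0172  0.002   0.0759] norm 0.078 pos [ 0.5611 -0.2174  0.1758] [ 1.781e+02  1.000e-02 -9.120e+01] open -0.0003 F [-0.1 -0.1  0.4] t 25.9
spin 0.0 rad 0.0
w [{'extent': [318.0, 169.8, 68.8, 53.2], 'score': 0.79}]
s [{'extent': [309.2, 305.6, 32.9, 31.8], 'score': 0.79}]
w [[355.3 196.2]
 [325.2 173.8]
 [323.3 221.1]
 [379.9 191.8]]
s [[323.6 320.3]
 [324.1 303.5]
 [306.  313.2]
 [331.2 334.3]]
t [[400.7 227.7]
 [389.5 218.8]
 [389.9 236.7]
 [409.6 227.7]]
w 275 116 2.4375
s 284 281 5
```

View pics/fin.png

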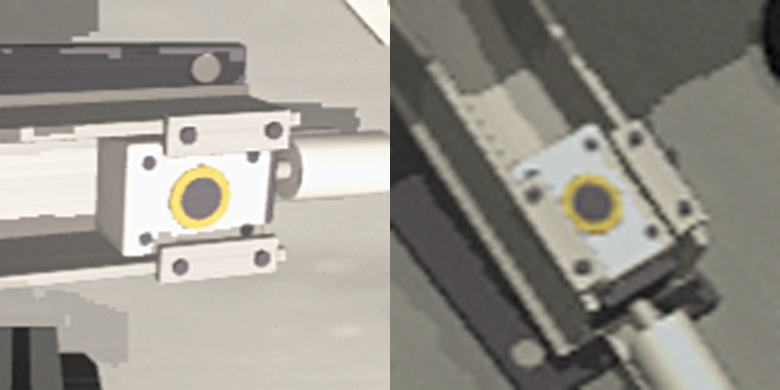

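The final picture shows the block brass-up under the keeper rails with the dark blade right at its downhill end. The flange sits at wrist pixel (357,196), against (355,196) predicted for a seated block. The last push met about 30 N of resistance. I'll check the bystanders and hand in.

Run:
```python
from h import *
f=grab_frame('top')
for n in('grease_tin','valve_holder','tape_roll','pallet'):
    print(n,[(round(d['score'],2),np.round(d['extent'])) for d in spotter.spot_in(n,'top')[:1]])
s=arm.read_state();print(s['t'],s['position'],s['contact_force'])
print(arm.close_job())
```

```text
grease_tin [(0.76, array([244., 127.,  25.,  28.]))]
valve_holder []
tape_roll [(0.79, array([360., 144.,  37.,  31.]))]
pallet [(0.65, array([185., 213.,  27.,  37.]))]
26.4 [ 0.5594938  -0.21493056  0.172762  ] [-0.74745823 -0.27030953  0.33556813]
the job is handed in; nothing more can be done
None
```

The job is done and handed in at 26.4 s. I lifted the block off the pallet by its long sides, set it flat on the open bench and let go. I then took it by its two ends, laid it brass side up in the chute bay, let go, and pushed it down to the stop blade with shut fingers.

**Seating against the blade:**
- In the last picture the brass flange was within about 2 pixels of the seated position in both the wrist and scene views, slightly on the downhill side.
- The last push moved the block no further and met about 30 N along the slope, plus 36 N upward, so the fingertips may have been pressing on the chute floor too.
- The block was brass side up under the keeper rails, and the arm stood clear with about zero contact force.

**Bystanders:** The tin and tape roll were where they started. The detector missed the valve holder in the final top view, so its position is not confirmed, though the arm never went near it.

**What went wrong on the way:**
- **First grasp missed:** The first grasp closed on nothing, with the shut fingertips just above the brass flange and no force felt.
- **Height reading:** The cameras put the fingertips about 25 to 28 mm above the reported TCP height. I corrected for that from then on.
- **Bench set-down:** The block met the bench with about 20 N.

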